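# Fill the pantry jar rack in order of height

### The job

The tall red-lidded jar and the smallest gold-lidded jar already stand in the two end bays of the jar rack. Put the four containers standing on the left of the worktop (white lid, green lid, grey shaker, gold lid) into the four empty bays, one in each, so that the row steps down in height all the way from the red-lidded jar to the smallest one. Set each down upright without dropping it, tip nothing over, and leave the two end jars, the lemon and the tape roll where they are.

Things in the scene. Friction and masses are not known exactly. Their poses are not given: they have to be found in the camera images.
- rack: Fixed jar rack, pale wood and steel, 104 x 560 x 44 mm; origin: centre of underside, y along the row, x across. Six bays, 85 mm (y) by 86 mm inside, centres at x = 0, y = +-44.5, +-133.5, +-222.5 mm; the end two are full at the start. The jars stand on slats 12 mm above the worktop; divider wires reach 29 mm, front and back rails 33 mm, end cheeks 44 mm above the worktop.
- red_jar: Tall round glass jar with a red lid, 80 mm diameter, 142 mm high, in one end bay of the rack (which end varies). Origin at the centre of its underside, z up, yaw of no importance. Stays there.
- smallest_jar: Smallest round glass jar, gold lid, 51 mm diameter, 70 mm high, in the other end bay of the rack. Origin at the centre of its underside, z up, yaw of no importance. Stays there.
- white_jar: Round glass jar with a white lid, dark contents, 69 mm diameter, 140 mm high, about 0.57 kg; the lid is the top 14 mm and 64 mm across. Origin at the centre of its underside, z up, yaw of no importance. 
- green_jar: Round glass jar with a green lid, dark contents, 66 mm diameter, 108 mm high, about 0.45 kg; the lid is the top 14 mm and 61 mm across. Origin at the centre of its underside, z up, yaw of no importance. 
- shaker: Slim glass shaker with a grey domed top, 44 mm diameter up to 70 mm height, then a cap 34 mm across narrowing to the top at 90 mm; about 0.1 kg. Origin at the centre of its underside, z up, yaw of no importance. 
- gold_jar: Small round glass jar with a gold lid, dark contents, standing on the worktop, 54 mm diameter, 78 mm high, about 0.28 kg; the lid is the top 14 mm and 51 mm across. Origin at the centre of its underside, z up, yaw of no importance. 
- lemon: Yellow lemon, 78 x 55 x 56 mm, loose on the worktop between robot and rack; bystander.
- tape: Roll of tan tape lying flat, 100 mm diameter, 25 mm high, loose on the worktop; bystander.
Mind the look-alikes: they are no part of the job. What is shaped like the smallest_jar but pink, purple or turquoise is not meant.

How it is judged (in metres and radians):
At the end, for the whole second after the job is handed in: In order from the red-lidded jar's end: red, white, green, shaker, gold, smallest; each in its own bay (within 20 mm of its centre along the row, 22 mm across), standing on the slats (underside 8 to 16 mm above the worktop), upright within 0.15 rad and at rest (((y of red_jar in the frame of rack between 0.2025 and 0.2425 m and y of white_jar in the frame of rack between 0.1135 and 0.1535 m and y of green_jar in the frame of rack between 0.0245 and 0.0645 m and y of shaker in the frame of rack between -0.0645 and -0.0245 m and y of gold_jar in the frame of rack between -0.1535 and -0.1135 m and y of smallest_jar in the frame of rack between -0.2425 and -0.2025 m) or (y of red_jar in the frame of rack between -0.2425 and -0.2025 m and y of white_jar in the frame of rack between -0.1535 and -0.1135 m and y of green_jar in the frame of rack between -0.0645 and -0.0245 m and y of shaker in the frame of rack between 0.0245 and 0.0645 m and y of gold_jar in the frame of rack between 0.1135 and 0.1535 m and y of smallest_jar in the frame of rack between 0.2025 and 0.2425 m)) and x of red_jar in the frame of rack between -0.022 and 0.022 m and z of red_jar in the frame of rack between 0.008 and 0.016 m and angle between each of red_jar, white_jar, green_jar, shaker, gold_jar, smallest_jar's own z axis and vertical below 0.15 rad and linear speed of each of red_jar, white_jar, green_jar, shaker, gold_jar, smallest_jar below 0.02 m/s and x of white_jar in the frame of rack between -0.022 and 0.022 m and z of white_jar in the frame of rack between 0.008 and 0.016 m and x of green_jar in the frame of rack between -0.022 and 0.022 m and z of green_jar in the frame of rack between 0.008 and 0.016 m and x of shaker in the frame of rack between -0.022 and 0.022 m and z of shaker in the frame of rack between 0.008 and 0.016 m and x of gold_jar in the frame of rack between -0.022 and 0.022 m and z of gold_jar in the frame of rack between 0.008 and 0.016 m and x of smallest_jar in the frame of rack between -0.022 and 0.022 m and z of smallest_jar in the frame of rack between 0.008 and 0.016 m); the robot touches nothing.
It fails at once if one of the two end jars is shifted more than 25 mm or tipped more than 0.35 rad (distance of any of red_jar, smallest_jar from where it was at the start of the episode above 0.025 m or angle between any of red_jar, smallest_jar's own z axis and vertical above 0.35 rad).
It fails at once if the lemon or the tape roll is shifted more than 30 mm (distance of any of lemon, tape from where it was at the start of the episode above 0.03 m).
It fails at once if one of the four containers is tipped over (more than 0.9 rad) (angle between any of white_jar, green_jar, shaker, gold_jar's own z axis and vertical above 0.9 rad).
It fails at once if a container falls or is flung: it moves faster than 0.7 m/s while the fingers do not hold it (a drop of more than 25 mm) ((linear speed of white_jar above 0.7 m/s and contact force between the fingers and white_jar below 0.1 N) or (linear speed of green_jar above 0.7 m/s and contact force between the fingers and green_jar below 0.1 N) or (linear speed of shaker above 0.7 m/s and contact force between the fingers and shaker below 0.1 N) or (linear speed of gold_jar above 0.7 m/s and contact force between the fingers and gold_jar below 0.1 N)).
It also fails if it takes over 118 s, if anything falls off the work surface, if the arm or the gripper's body presses on something with over 40 N, if the wrist force passes 120 N, or if a joint passes its speed limit or range.

### The arm

A 6-joint arm with a two-finger parallel gripper is mounted at the origin on the work surface; the furniture and walls round the work are solid. World frame = base frame: x ahead of the robot, y to its left, z up, the work surface at z = 0. Lengths are in mm, angles in rad, forces in N, time in s.
With the tool pointing down it reaches from about 300 to 850 mm from the base axis. Payload 5.4 kg.
Tool frame: the origin (TCP) lies where the fingers leave the gripper's body, on its centre line; the fingertips stand 73 mm ahead of it and the grasp point (between the pads) lies 54 mm ahead of it; z points along the fingers, y is the line along which they close (so a half turn about z gives the same grasp; the last joint's range is limited). The gripper opens to 85 mm and grips with 20 to 120 N. Pads are 22 mm wide; open, the fingers measure 114 mm over their backs; the gripper's body (76 mm by 85 mm) begins 54 mm behind the grasp point. The pads swing forward as they close: fully open they stand 13 mm farther back than shut.
Start: joints at [-1.346, 0.158, 1.597, -0, 1.386, -0.21], TCP at [242.182, -521.493, 303.899] pointing down, gripper open.
Joint ranges: [-2.91, 2.91], [-0.94, 2.29], [0.18, 2.7], [-1.29, 4.43], [0.17, 2.64], [-3, 3]. Speed limits (rad/s): [2.57, 2.57, 3.14, 3.14, 3.14, 3.14].

### API

Orientations are given as a rotation vector (axis times angle).
In Python, from workcell import * gives the robot as it stands.
- The arm moves only by the tool arm_command, never from a script. Its arguments are lists of equal length, an entry for each row: "jaw": the opening, from 0 (shut) to 1 (fully open); "delta_pos": the shift along the tool's x, y, z in mm, a list of three; "turn": the turn about the tool's z in rad. A call has 1 to 20 rows; each row is the pose to reach, as a shift and turn from the pose commanded when the call began, along the tool's axes at that moment; what a row does not reach only later rows make up. A row lasts 1/12 s, in which the tool goes at most 41.7 mm and 7.16 degrees, less where a joint would pass 70% of its speed; a pose out of reach is approached as far as the arm can. A call with a gripper value outside its range is refused whole. The fingers move at their own pace and stop on an object; the grip force is fixed at half the most. Time passes only in rows, so rows that repeat a pose let the fingers close. It gives the time, the measured TCP pose, the force, the opening and the grip force at its end, in the units of the state.
- get_state(): the state, without advancing time (a new reading comes with each control period).
- capture(name): name is "scene" or "side" or "wrist"; returns the picture (400x640x3 uint8, red, green, blue); there is no depth.
- camera_params(name): a dict with "mtx" (3x3 intrinsics, pixels), "R" (3x3) and "t" (3): a world point X has camera coordinates R X + t; the wrist camera has in their place "T_tool_cam" (4x4, takes a point from camera to tool coordinates, whose origin is the TCP and whose axes are the flange's). Camera axes: x right, y down, z forward; pixel columns grow to the right and rows downward; lengths in mm; the calibration is good to about 2 mm. The wrist camera is an equidistant fisheye: a pixel r from the principal point sees the ray r / f radians off the axis. A picture is of the moment at which its call begins: read the wrist's pose just before it. camera_params takes no time and is no camera call.
- job_done(): hands the job in; it is judged then, once.
Trained networks look in the newest picture that a camera, given by its name, has taken for a name from the list of things; names that differ only in an ending like _2 or _b are one class to them, and where a whole thing is asked for, a point or a joint stands for the part that bears it (a point fixed in the world has none). Each returns a list of dicts, best first, with "score" (0 to 1); they miss things now and then, are a little off and sometimes report something else, mostly with a low value. They report only what shows in the picture. A call takes as long as a camera call. They do not tell look-alikes from the thing itself.
- find_in(query, camera): "extent" ([left, top, right, bottom] in pixels, round what is visible of it).
The state is a dict: "time": time; "joint_positions": joint angles; "qd": joint speeds; "effort": joint torques, N m; "tool_pos": TCP position; "tool_rot": TCP orientation; "force": force on the tool from outside, world axes, zero at the start; "moment": the same for the moment, N m; "grip_width": opening from 0.0 (shut) to 1.0 (fully open); "grip_force": force on a finger pad.
Only numpy, scipy, OpenCV 4.12 (cv2) and the standard library are available. Lean on these libraries where they do the work, as an engineer would, in place of code of your own. Each camera call takes 0.05 s, during which the arm holds its last target. There are 200 camera calls.

## Working session

There is one attempt and no reset: what is moved stays moved. The work goes in short steps, Python scripts to look and compute and a tool call to move; the robot and the scene stay as the last step left them, time stands still between calls to the robot, and variables do not carry over. Pictures are saved under pics/ and viewed, at most 14 in all, crops included, and the job is handed in when it is done.

Besides the shell and the picture viewer there is one more tool, called after ">>>" by a JSON object that holds its "fn" and its "kwargs". arm_command: Moves the arm, as the interface text tells. Its arguments: {"type":"object","properties":{"jaw":{"type":"array","items":{"type":"number"}},"delta_pos":{"type":"array","items":{"type":"array","items":{"type":"number"}}},"turn":{"type":"array","items":{"type":"number"}}},"required":["jaw","delta_pos","turn"]}

```bash
mkdir -p pics
cat > h.py <<'E'
from workcell import *
import numpy as np, cv2
from scipy.spatial.transform import Rotation as Ro
def snap(c,n):
    im=capture(c); cv2.imwrite(f'pics/{n}.png',im[:,:,::-1]); return im
def ray(c,u,v):
    p=camera_params(c); R=np.array(p['R']); t=np.array(p['t'])
    d=R.T@np.linalg.inv(np.array(p['mtx']))@np.array([u,v,1.]); return -R.T@t,d
def atz(c,u,v,z):
    o,d=ray(c,u,v); return o+d*(z-o[2])/d[2]
def proj(c,X):
    p=camera_params(c); q=np.array(p['mtx'])@(np.array(p['R'])@np.array(X,float)+np.array(p['t'])); return q[:2]/q[2]
E
python3 - <<'E'
from h import *
s=get_state(); print(s['time'],s['tool_pos'],s['tool_rot'],s['grip_width'])
for c in('scene','side'):
    snap(c,c+'0'); p=camera_params(c); print(c,-np.array(p['R']).T@np.array(p['t']), np.array(p['mtx'])[0])
    for q in('rack','red_jar','smallest_jar','white_jar','green_jar','shaker','gold_jar','lemon','tape'):
        print(q,[(np.round(f['extent']).tolist(),round(f['score'],2)) for f in find_in(q,c)[:4]])
print(get_state()['time'])
E
```

```text
0.0 [ 242.06270648 -521.03655778  302.87701324] [-3.06575137e+00 -6.77155460e-01  6.18530714e-05] 0.999274983199037
scene [-555.38094916  844.65631891  943.55184768] [424.48427326   0.         315.89390739]
rack [([275.0, 175.0, 336.0, 215.0], 0.6)]
red_jar [([281.0, 168.0, 308.0, 210.0], 0.92)]
smallest_jar []
white_jar []
green_jar [([228.0, 195.0, 253.0, 231.0], 0.56)]
shaker [([255.0, 218.0, 264.0, 243.0], 0.61)]
gold_jar [([212.0, 228.0, 232.0, 255.0], 0.85)]
lemon []
tape [([226.0, 259.0, 256.0, 285.0], 0.65), ([252.0, 220.0, 263.0, 245.0], 0.41)]
side [-151.09495924 -911.03256201  873.88743943] [376.35456543   0.         317.36277118]
rack [([295.0, 191.0, 436.0, 285.0], 0.85)]
red_jar [([302.0, 164.0, 325.0, 203.0], 0.88)]
smallest_jar [([330.0, 257.0, 346.0, 285.0], 0.85), ([345.0, 293.0, 366.0, 324.0], 0.78), ([412.0, 245.0, 424.0, 266.0], 0.76), ([320.0, 285.0, 334.0, 312.0], 0.68)]
white_jar [([288.0, 130.0, 306.0, 159.0], 0.49)]
green_jar [([292.0, 151.0, 308.0, 177.0], 0.61)]
shaker [([270.0, 165.0, 286.0, 182.0], 0.62)]
gold_jar []
lemon []
tape []
1.0
```

View pics/scene0.png

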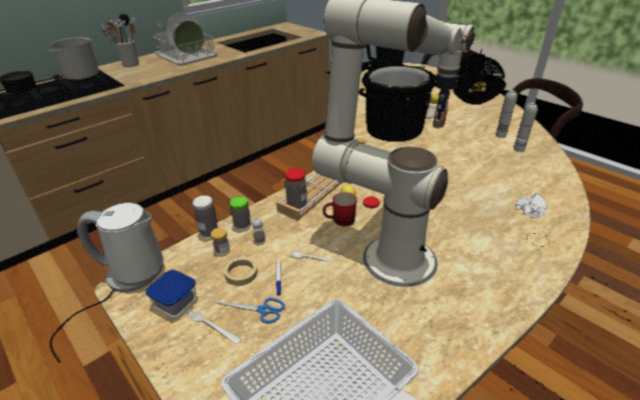

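View pics/side0.png

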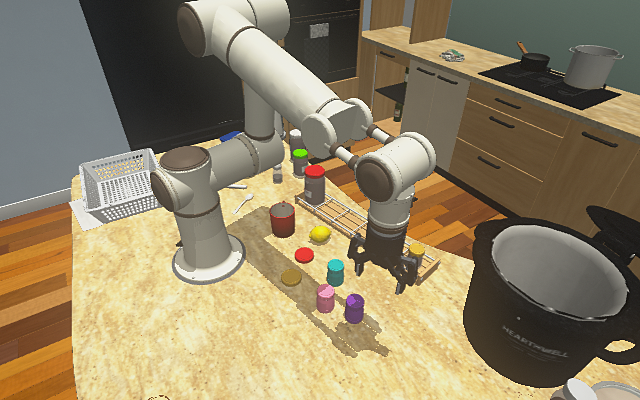

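The scene view shows the white lid (204,216), green lid (240,212), shaker (258,231), gold lid (220,241), red jar (295,188), tape (241,272) and a mug (344,208). The side view shows the rack from (300,195) to (437,265), with the gold smallest jar at (417,255). The look-alikes in the side view are teal (336,272), pink (326,298) and purple (355,308).

Run:
```python
from h import *
a=cv2.imread('pics/scene0.png')[160:300,180:360]; b=cv2.imread('pics/side0.png')[120:290,260:450]
cv2.imwrite('pics/c1.png',cv2.resize(a,None,fx=4.4,fy=4.2,interpolation=cv2.INTER_CUBIC)[:590])
cv2.imwrite('pics/c2.png',cv2.resize(b,None,fx=4,fy=3.5,interpolation=cv2.INTER_CUBIC))
```

```text
(no output)
```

View pics/c1.png

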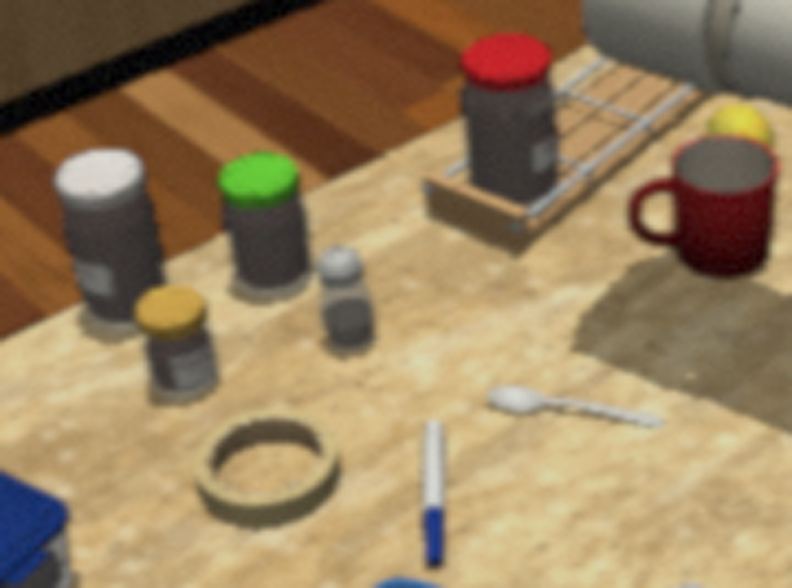

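View pics/c2.png

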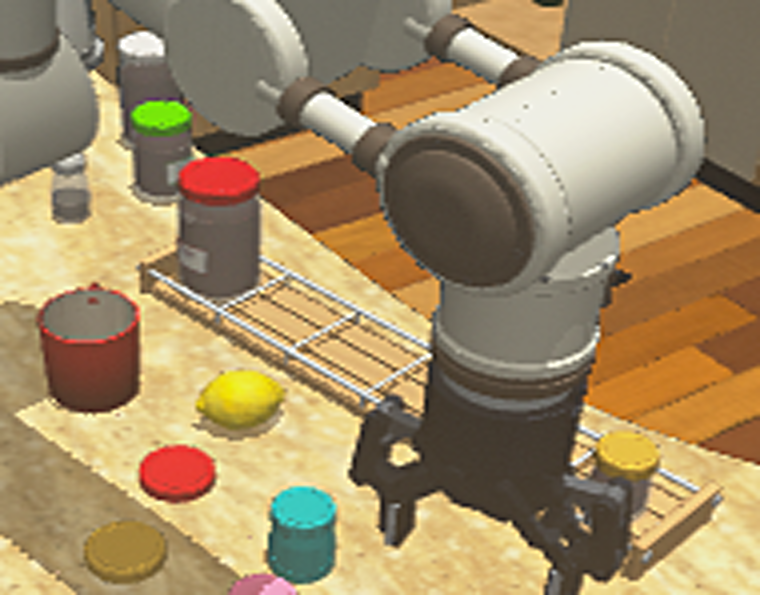

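The crops confirm the choices. All four targets stand in a group at scene (195–265, 195–255), none shows a pink, teal or purple lid, and the smallest jar is gold at the far rack end. I'll triangulate next.

Run:
```python
from h import *
S=lambda x,y:(180+x/4.4-.4,160+y/4.2-.4); D=lambda x,y:(260+x/4-.4,120+y/3.5-.4)
tri=lambda a,b:0
P={'red':(154,(506,54),(219,176)),'white':(140,(100,171),(141,45)),'green':(108,(259,174),(162,113)),'shaker':(90,(340,252),(70,158)),'gold':(78,(171,305),None),'small':(82,None,(628,448)),
'tape':(25,(268,460),None),'mugtop':(95,(724,165),(90,318)),'lemon':(28,(740,125),(240,398)),
'cornerFL':(44,(526,212),(150,270)),'cornerBL':(44,(427,180),None),'cornerFR':(44,None,(636,556)),'cornerBR':(44,None,(718,492))}
for k,(z,a,b) in P.items():
    print(k, a and atz('scene',*S(*a),z).round(0), b and atz('side',*D(*b),z).round(0))
# body bottoms
print('shaker base ctr', atz('scene',*S(348,338),0).round())
p=camera_params('wrist'); print(np.array(p['T_tool_cam']).round(3),p['mtx'])
```

```text
red [434.  56. 154.] [431.  54. 154.]
white [534. 368. 140.] [525. 367. 140.]
green [487. 263. 108.] [489. 262. 108.]
shaker [381. 266.  90.] [378. 250.  90.]
gold [428. 384.  78.] None
small None [ 525. -377.   82.]
tape [291. 402.  25.] None
mugtop [259. -13.  95.] [259. -22.  95.]
lemon [ 357. -136.   28.] [ 344. -120.   28.]
cornerFL [371.  96.  44.] [370.  79.  44.]
cornerBL [462. 124.  44.] None
cornerFR None [ 474. -447.   44.]
cornerBR None [ 577. -427.   44.]
shaker base ctr [385. 267.   0.]
[[ 0.0000e+00 -9.5400e-01 -2.9900e-01  7.4244e+01]
 [ 1.0000e+00 -0.0000e+00  2.0000e-03  1.0230e+00]
 [-2.0000e-03 -2.9900e-01  9.5400e-01 -6.9506e+01]
 [ 0.0000e+00  0.0000e+00  0.0000e+00  1.0000e+00]] [[309.70691629   0.         322.58532453]
 [  0.         309.70691629 200.90140741]
 [  0.           0.           1.        ]]
```

>>> {"fn": "arm_command", "kwargs": {"jaw": [1, 1, 1, 1, 1, 1, 1, 1, 1, 1, 1, 1, 1, 1, 1, 1], "delta_pos": [[368, -227, -97], [368, -227, -97], [368, -227, -97], [368, -227, -97], [368, -227, -97], [368, -227, -97], [368, -227, -97], [368, -227, -97], [368, -227, -97], [368, -227, -97], [368, -227, -97], [368, -227, -97], [368, -227, -97], [368, -227, -97], [368, -227, -97], [368, -227, -97]], "turn": [-1.346, -1.346, -1.346, -1.346, -1.346, -1.346, -1.346, -1.346, -1.346, -1.346, -1.346, -1.346, -1.346, -1.346, -1.346, -1.346]}}

```text
time: 2.33
tool_pos: [479.7, -161.6, 400.4]
tool_rot: [-1.979, -2.439, 0.001]
force: [0.4, -0.3, -0.4]
grip_width: 1.001
grip_force: 0.0
```

```bash
cat >> h.py <<'E'
def wpose():
    s=get_state(); return np.array(s['tool_pos']),Ro.from_rotvec(s['tool_rot']).as_matrix()
def watz(pose,u,v,z):
    p=camera_params('wrist'); T=np.array(p['T_tool_cam']); K=np.array(p['mtx'])
    x=np.array([u-K[0,2],v-K[1,2]])/K[0,0]; r=np.hypot(*x)+1e-9
    d=np.array([*(x/r*np.sin(r)),np.cos(r)]); q,R=pose
    o=q+R@T[:3,3]; d=R@T[:3,:3]@d; return o+d*(z-o[2])/d[2]
def wproj(pose,X):
    p=camera_params('wrist'); T=np.array(p['T_tool_cam']); K=np.array(p['mtx']); q,R=pose
    c=T[:3,:3].T@(R.T@(np.array(X,float)-q)-T[:3,3]); a=np.arctan2(np.hypot(c[0],c[1]),c[2])
    return K[:2,2]+K[0,0]*a*c[:2]/np.hypot(c[0],c[1])
E
python3 - <<'E'
from h import *
P=wpose(); print(P,get_state()['time'],get_state()['joint_positions']); np.savez('p1.npz',*P); snap('wrist','w1')
E
```

```text
(array([ 479.72916216, -161.5976596 ,  400.42601905]), array([[-2.06113917e-01,  9.78527625e-01, -8.60074488e-04],
       [ 9.78527906e-01,  2.06114209e-01,  2.64403592e-04],
       [ 4.35999791e-04, -7.87109628e-04, -9.99999595e-01]])) 2.3333 [-5.63930291e-01 -6.98037539e-02  1.64413521e+00 -2.36257451e-04
  1.56812943e+00 -7.71531681e-01]
```

View pics/w1.png

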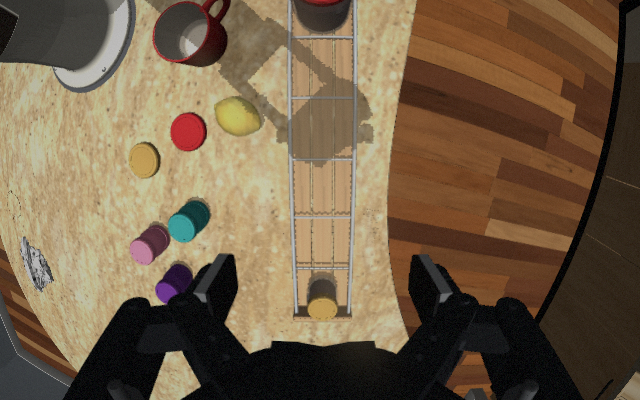

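The wrist view looks down the rack. The divider wires cross at v≈38, 97, 159, 216 and 267, with the rails at u≈291 and 354. The red jar is at the top, the smallest at (322,300), and the mug (190,33) and lemon (237,116) are clear of the rack.

Run:
```python
from h import *
from scipy.optimize import least_squares
d=np.load('p1.npz'); P=(d['arr_0'],d['arr_1'])
pts=[(178,290,38,356,38),(89,290,97.5,357,98),(0,292,159,356,159),(-89,294,216,354,216),(-178,296,268,352,267)]
ob=[];m=[]
for y,ul,v,ur,v2 in pts:
    a=watz(P,ul,v,31);b=watz(P,ur,v2,31);print(y,a[:2].round(),b[:2].round(),np.hypot(*(a-b)[:2]).round())
    m.append((0,y));ob.append(((a+b)/2)[:2])
m=np.array(m,float);ob=np.array(ob)
f=lambda p:(m@np.array([[np.cos(p[2]),-np.sin(p[2])],[np.sin(p[2]),np.cos(p[2])]]).T+p[:2]-ob).ravel()
r=least_squares(f,[480,-160,.2]);print(r.x,r.fun.round(1))
c,s=np.cos(r.x[2]),np.sin(r.x[2])
for n,y in zip(('red','white','green','shaker','gold','small'),(222.5,133.5,44.5,-44.5,-133.5,-222.5)):print(n,(r.x[0]-s*y).round(1),(r.x[1]+c*y).round(1))
print(watz(P,322,309,82))
```

```text
178 [397.  -0.] [487.  19.] 92.0
89 [415. -85.] [506. -66.] 94.0
0 [ 434. -171.] [ 524. -152.] 92.0
-89 [ 453. -256.] [ 542. -237.] 91.0
-178 [ 472. -344.] [ 560. -324.] 91.0
[ 4.79002310e+02 -1.61678965e+02  2.12566669e-01] [-0.5  3.2 -0.2  0.9 -0.3 -0.3  0.4 -2.1  0.6 -1.7]
red 432.1 55.8
white 450.8 -31.2
green 469.6 -118.2
shaker 488.4 -205.2
gold 507.2 -292.2
small 525.9 -379.2
[ 522.3773313 -379.2881218   82.       ]
```

>>> {"fn": "arm_command", "kwargs": {"jaw": [1, 1, 1, 1, 1, 1, 1, 1, 1, 1, 1, 1, 1, 1, 1, 1, 1], "delta_pos": [[484, 87, 0], [484, 87, 0], [484, 87, 0], [484, 87, 0], [484, 87, 0], [484, 87, 0], [484, 87, 0], [484, 87, 0], [484, 87, 0], [484, 87, 0], [484, 87, 0], [484, 87, 0], [484, 87, 0], [484, 87, 0], [484, 87, 0], [484, 87, 0], [484, 87, 0]], "turn": [0, 0, 0, 0, 0, 0, 0, 0, 0, 0, 0, 0, 0, 0, 0, 0, 0]}}

```text
time: 3.8
tool_pos: [465.0, 329.5, 401.1]
tool_rot: [1.979, 2.44, 0.0]
force: [0.6, -1.2, -0.4]
grip_width: 1.002
grip_force: 0.0
```

Run:
```python
from h import *
P=wpose(); print(P,get_state()['time']); np.savez('p2.npz',*P); snap('wrist','w2')
```

```text
(array([464.99993858, 329.51223755, 401.0593267 ]), array([[-2.06186696e-01,  9.78512644e-01,  2.26322285e-04],
       [ 9.78512651e-01,  2.06186733e-01, -1.53019014e-04],
       [-1.96395692e-04,  1.89908735e-04, -9.99999963e-01]])) 3.8
```

View pics/w2.png

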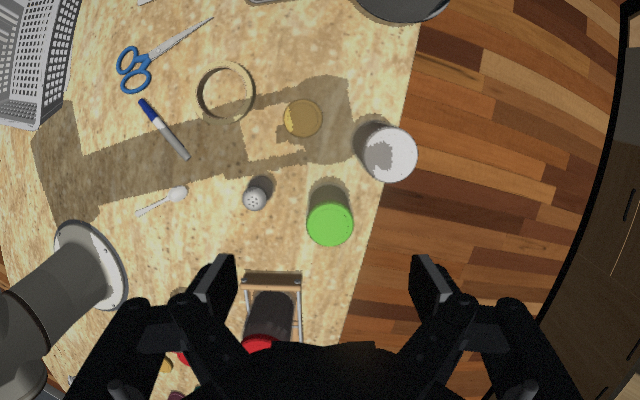

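The wrist view shows the lids at gold (302,118), white (390,154), green (330,223) and shaker (255,199). The tape is at (226,92).

Run:
```python
from h import *
d=np.load('p2.npz'); P=(d['arr_0'],d['arr_1'])
for n,u,v,z in(('white',390,155,140),('green',330,224,108),('shaker',255,200,88),('gold',302.5,119,78)):print(n,watz(P,u,v,z).round(1))
# lid widths
for n,u1,u2,v,z in(('white',362.5,417.5,155,140),('green',306,354,224,108),('gold',283,322,119,78)):
    a=watz(P,u1,v,z);b=watz(P,u2,v,z);print(n,np.hypot(*(a-b)[:2]).round(1),((a+b)/2).round(1))
```

```text
white [530.4 367.3 140. ]
green [486.6 262.9 108. ]
shaker [385.3 267.5  88. ]
gold [426.2 381.8  78. ]
white 62.1 [531.  367.6 140. ]
green 60.6 [486.7 262.9 108. ]
gold 49.2 [426.1 382.   78. ]
```

>>> {"fn": "arm_command", "kwargs": {"jaw": [1, 1, 1, 1, 1, 1, 1, 1, 1, 1, 1, 0, 0, 0, 0, 0, 0, 0, 0, 0], "delta_pos": [[24, 72.5, 40], [24, 72.5, 75], [24, 72.5, 110], [24, 72.5, 145], [24, 72.5, 180], [24, 72.5, 205], [24, 72.5, 225], [24, 72.5, 240], [24, 72.5, 249], [24, 72.5, 249], [24, 72.5, 249], [24, 72.5, 249], [24, 72.5, 249], [24, 72.5, 249], [24, 72.5, 249], [24, 72.5, 249], [24, 72.5, 249], [24, 72.5, 249], [24, 72.5, 249], [24, 72.5, 249]], "turn": [0, 0, 0, 0, 0, 0, 0, 0, 0, 0, 0, 0, 0, 0, 0, 0, 0, 0, 0, 0]}}

```text
time: 5.52
tool_pos: [532.0, 370.1, 154.8]
tool_rot: [1.975, 2.44, 0.007]
force: [0.2, 0.9, 6.3]
grip_width: 0.778
grip_force: 68.5
```

>>> {"fn": "arm_command", "kwargs": {"jaw": [0, 0, 0, 0, 0, 0, 0, 0, 0, 0, 0, 0, 0, 0, 0, 0, 0, 0, 0, 0], "delta_pos": [[0, 0, -10], [0, 0, -30], [0, 0, -65], [0, 0, -100], [0, 0, -135], [-10, -4, -160], [-30, -13, -175], [-60, -26, -175], [-92, -39, -175], [-125, -54, -175], [-160, -69, -175], [-195, -84, -175], [-230, -99, -175], [-265, -114, -175], [-300, -129, -175], [-330, -142, -175], [-352, -151, -175], [-366, -157, -175], [-374, -160.5, -175], [-374, -160.5, -175]], "turn": [0, 0, 0, 0, 0, 0, 0, 0, 0, 0, 0, 0, 0, 0, 0, 0, 0, 0, 0, 0]}}

```text
time: 7.18
tool_pos: [450.7, -30.8, 326.5]
tool_rot: [-1.978, -2.439, 0.001]
force: [-0.1, 0.6, -5.3]
grip_width: 0.779
grip_force: 69.5
```

Run:
```python
from h import *
P=wpose(); print(P,get_state()['time'],get_state()['force']); snap('wrist','w3')
```

```text
(array([450.68077973, -30.77334212, 326.47375231]), array([[-2.06276298e-01,  9.78492873e-01, -1.33630784e-03],
       [ 9.78493724e-01,  2.06276578e-01,  7.32407849e-05],
       [ 3.47314594e-04, -1.29246099e-03, -9.99999104e-01]])) 7.1833 [-0.11865638  0.6334641  -5.25682326]
```

View pics/w3.png

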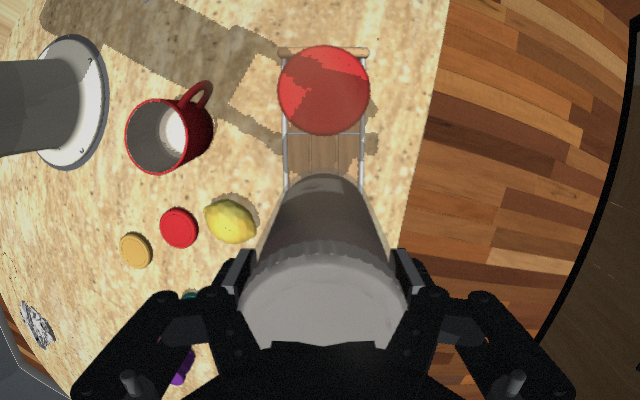

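>>> {"fn": "arm_command", "kwargs": {"jaw": [0, 0, 0, 0, 0, 0, 0, 0, 0, 0, 0, 0, 0, 0], "delta_pos": [[0, 0, 10], [0, 0, 30], [0, 0, 60], [0, 0, 90], [0, 0, 115], [0, 0, 130], [0, 0, 140], [0, 0, 147], [0, 0, 152], [0, 0, 155], [0, 0, 157], [0, 0, 159], [0, 0, 160], [0, 0, 160]], "turn": [0, 0, 0, 0, 0, 0, 0, 0, 0, 0, 0, 0, 0, 0]}}

```text
time: 8.4
tool_pos: [451.6, -29.9, 167.2]
tool_rot: [1.976, 2.442, 0.0]
force: [-0.3, -0.7, -5.0]
grip_width: 0.781
grip_force: 69.6
```

>>> {"fn": "arm_command", "kwargs": {"jaw": [0, 0, 0, 0], "delta_pos": [[0, 0, 1], [0, 0, 2], [0, 0, 3], [0, 0, 3]], "turn": [0, 0, 0, 0]}}

```text
time: 8.73
tool_pos: [452.2, -30.1, 166.6]
tool_rot: [1.976, 2.442, -0.001]
force: [-5.9, 1.7, 12.9]
grip_width: 0.778
grip_force: 71.7
```

>>> {"fn": "arm_command", "kwargs": {"jaw": [1, 1, 1, 1, 1, 1, 1, 1, 1, 1, 1, 1, 1, 1], "delta_pos": [[0, 0, -1], [0, 0, -2], [0, 0, -2], [0, 0, -2], [0, 0, -2], [0, 0, -2], [0, 0, -5], [0, 0, -20], [0, 0, -50], [0, 0, -90], [0, 0, -130], [0, 0, -165], [0, 0, -170], [0, 0, -170]], "turn": [0, 0, 0, 0, 0, 0, 0, 0, 0, 0, 0, 0, 0, 0]}}

```text
time: 9.9
tool_pos: [452.7, -30.2, 337.2]
tool_rot: [1.972, 2.437, 0.004]
force: [-0.6, -0.7, -0.0]
grip_width: 1.004
grip_force: 0.0
```

Run:
```python
from h import *
P=wpose(); print(P,get_state()['time']); np.savez('p4.npz',*P); snap('wrist','w4')
print(wproj(P,[450.8,-31.2,152]),wproj(P,[432,56,154]))
```

```text
(array([452.660798  , -30.17884392, 337.23143383]), array([[-0.2084608 ,  0.97800936,  0.006464  ],
       [ 0.97802431,  0.20847882, -0.00224397],
       [-0.00354223,  0.00585417, -0.99997659]])) 9.9
[321.02921608 194.95772928] [320.67971908  88.82173604]
```

View pics/w4.png

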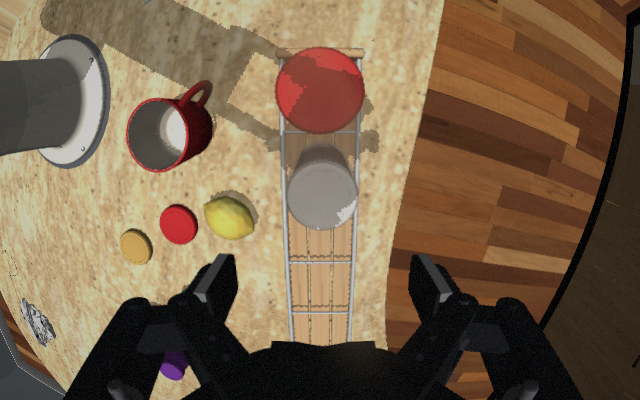

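White is seated: its lid at (322,194) matches the bay prediction, (321,195). Green is next.

>>> {"fn": "arm_command", "kwargs": {"jaw": [1, 1, 1, 1, 1, 1, 1, 1, 1, 1, 1, 1, 1, 1, 1, 1, 1, 1], "delta_pos": [[20, 7, 0], [60, 20, 0], [98, 33, 0], [136, 46, 0], [174, 60, 0], [212, 73, 0], [250, 86, 0], [275, 94, 20], [280, 96, 50], [280, 96, 85], [280, 96, 120], [280, 96, 150], [280, 96, 175], [280, 96, 192], [280, 96, 203], [280, 96, 208], [280, 96, 208], [280, 96, 208]], "turn": [0, 0, 0, 0, 0, 0, 0, 0, 0, 0, 0, 0, 0, 0, 0, 0, 0, 0]}}

```text
time: 11.45
tool_pos: [487.1, 264.2, 126.2]
tool_rot: [1.976, 2.442, 0.001]
force: [0.6, 1.1, 0.4]
grip_width: 1.0
grip_force: 0.0
```

>>> {"fn": "arm_command", "kwargs": {"jaw": [0, 0, 0, 0, 0, 0, 0, 0], "delta_pos": [[0, 0, 0], [0, 0, 0], [0, 0, 0], [0, 0, 0], [0, 0, 0], [0, 0, 0], [0, 0, 0], [0, 0, 0]], "turn": [0, 0, 0, 0, 0, 0, 0, 0]}}

```text
time: 12.12
tool_pos: [487.9, 264.4, 128.0]
tool_rot: [1.975, 2.441, 0.003]
force: [-1.5, -1.5, 5.7]
grip_width: 0.732
grip_force: 65.6
```

>>> {"fn": "arm_command", "kwargs": {"jaw": [0, 0, 0, 0, 0, 0, 0, 0, 0, 0, 0, 0, 0, 0, 0, 0, 0, 0, 0, 0], "delta_pos": [[0, 0, -10], [0, 0, -30], [0, 0, -65], [0, 0, -100], [0, 0, -135], [-10, -2, -160], [-30, -8, -175], [-60, -15, -175], [-92, -24, -175], [-125, -32, -175], [-160, -41, -175], [-195, -50, -175], [-230, -59, -175], [-265, -68, -175], [-300, -77, -175], [-330, -85, -175], [-350, -91, -175], [-363, -94, -175], [-370, -96, -175], [-370, -96, -175]], "turn": [0, 0, 0, 0, 0, 0, 0, 0, 0, 0, 0, 0, 0, 0, 0, 0, 0, 0, 0, 0]}}

```text
time: 13.78
tool_pos: [469.8, -118.8, 301.0]
tool_rot: [-1.979, -2.44, 0.0]
force: [0.6, -0.5, -5.2]
grip_width: 0.731
grip_force: 68.0
```

>>> {"fn": "arm_command", "kwargs": {"jaw": [0, 0, 0, 0, 0, 0, 0, 0, 0, 0, 0, 0, 0, 0], "delta_pos": [[0, 0, 10], [0, 0, 30], [0, 0, 60], [0, 0, 90], [0, 0, 115], [0, 0, 130], [0, 0, 140], [0, 0, 147], [0, 0, 152], [0, 0, 155], [0, 0, 157], [0, 0, 158], [0, 0, 159], [0, 0, 159]], "turn": [0, 0, 0, 0, 0, 0, 0, 0, 0, 0, 0, 0, 0, 0]}}

```text
time: 14.95
tool_pos: [470.4, -118.0, 142.3]
tool_rot: [1.976, 2.441, 0.0]
force: [-0.1, 0.1, -3.8]
grip_width: 0.735
grip_force: 67.9
```

Expected contact is at TCP z≈140.

>>> {"fn": "arm_command", "kwargs": {"jaw": [0, 0, 0, 0, 0], "delta_pos": [[0, 0, 1], [0, 0, 2], [0, 0, 3], [0, 0, 4], [0, 0, 4]], "turn": [0, 0, 0, 0, 0]}}

```text
time: 15.37
tool_pos: [470.7, -118.1, 140.1]
tool_rot: [-1.976, -2.442, 0.001]
force: [-7.4, 2.4, 15.1]
grip_width: 0.733
grip_force: 69.9
```

>>> {"fn": "arm_command", "kwargs": {"jaw": [1, 1, 1, 1, 1, 1, 1, 1, 1, 1, 1, 1, 1, 1], "delta_pos": [[0, 0, -1], [0, 0, -2], [0, 0, -2], [0, 0, -2], [0, 0, -2], [0, 0, -2], [0, 0, -5], [0, 0, -20], [0, 0, -50], [0, 0, -90], [0, 0, -130], [0, 0, -165], [0, 0, -180], [0, 0, -180]], "turn": [0, 0, 0, 0, 0, 0, 0, 0, 0, 0, 0, 0, 0, 0]}}

```text
time: 16.53
tool_pos: [472.0, -118.7, 323.4]
tool_rot: [1.97, 2.435, 0.003]
force: [-0.5, -0.1, 0.1]
grip_width: 0.996
grip_force: 0.0
```

>>> {"fn": "arm_command", "kwargs": {"jaw": [0.75, 0.75, 0.75, 0.75, 0.75, 0.75, 0.75, 0.75, 0.75, 0.75, 0.75, 0.75, 0.75, 0.75, 0.75, 0.75, 0.75, 0.75], "delta_pos": [[20, 0, 0], [60, -1, 0], [98, -1, 0], [136, -1, 0], [174, -1, 0], [212, -2, 0], [250, -2, 0], [288, -2, 0], [326, -3, 0], [364, -3, 10], [388, -3, 45], [395, -3, 85], [395, -3, 122], [395, -3, 155], [395, -3, 180], [395, -3, 198], [395, -3, 198], [395, -3, 198]], "turn": [0, 0, 0, 0, 0, 0, 0, 0, 0, 0, 0, 0, 0, 0, 0, 0, 0, 0]}}

```text
time: 18.03
tool_pos: [383.6, 267.4, 118.6]
tool_rot: [-1.975, -2.44, 0.005]
force: [0.8, -0.0, -0.4]
grip_width: 0.753
grip_force: 0.0
```

Run:
```python
from h import *
P=wpose(); print(P,get_state()['time']); snap('wrist','w5')
snap('side','s5')
for z in (90,70): print(wproj(P,[385.3,267.5,z]))
```

```text
(array([383.63085836, 267.44518791, 118.56889849]), array([[-2.08402573e-01,  9.78036158e-01, -3.69330835e-03],
       [ 9.78042995e-01,  2.08399060e-01, -1.31608699e-03],
       [-5.17498682e-04, -3.88649027e-03, -9.99992314e-01]])) 18.0333
[330.96055048 308.63471148]
[330.16258644 281.71586568]
```

View pics/w5.png

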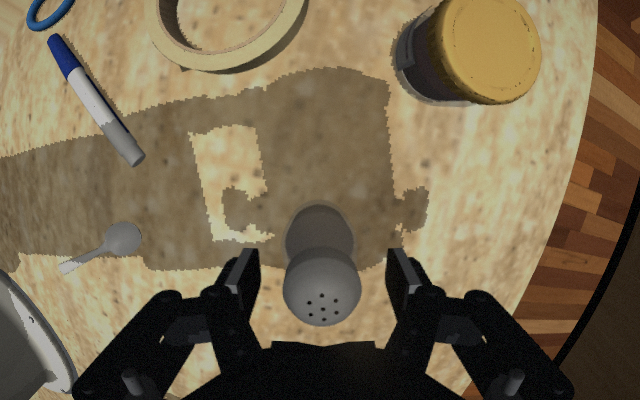

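View pics/s5.png

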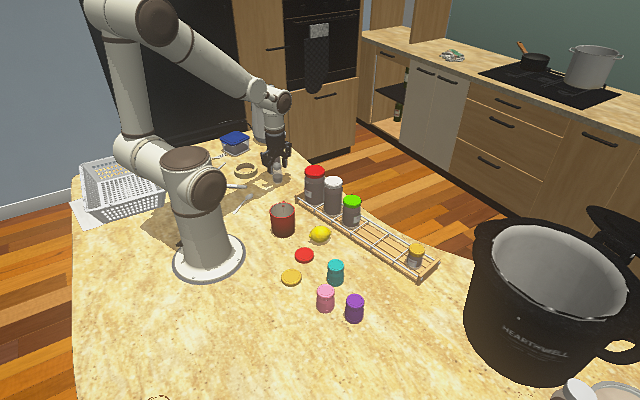

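The shaker is centred between the fingers, with its cap at (322,295), and the side view shows red, white and green upright in the rack in order. Now I'll lower and grip.

>>> {"fn": "arm_command", "kwargs": {"jaw": [0.75, 0.75, 0.75, 0.75, 0, 0, 0, 0, 0, 0, 0, 0, 0, 0], "delta_pos": [[0, -2, 6], [0, -2, 12], [0, -2, 16], [0, -2, 16], [0, -2, 16], [0, -2, 16], [0, -2, 16], [0, -2, 16], [0, -2, 16], [0, -2, 16], [0, -2, 16], [0, -2, 16], [0, -2, 16], [0, -2, 16]], "turn": [0, 0, 0, 0, 0, 0, 0, 0, 0, 0, 0, 0, 0, 0]}}

```text
time: 19.3
tool_pos: [383.3, 267.7, 104.6]
tool_rot: [1.976, 2.442, 0.001]
force: [-2.2, -0.3, 4.9]
grip_width: 0.44
grip_force: 60.0
```

>>> {"fn": "arm_command", "kwargs": {"jaw": [0, 0, 0, 0, 0, 0, 0, 0, 0, 0, 0, 0, 0, 0, 0, 0, 0, 0, 0, 0], "delta_pos": [[0, 0, -15], [0, 0, -45], [0, 0, -80], [0, 0, -115], [-5, 0, -150], [-25, 0, -175], [-58, 1, -180], [-95, 1, -180], [-133, 1, -180], [-171, 2, -180], [-209, 2, -180], [-247, 3, -180], [-285, 3, -180], [-323, 4, -180], [-361, 4, -180], [-399, 4, -180], [-435, 5, -180], [-463, 5, -180], [-479, 5.4, -180], [-484.4, 5.4, -180]], "turn": [0, 0, 0, 0, 0, 0, 0, 0, 0, 0, 0, 0, 0, 0, 0, 0, 0, 0, 0, 0]}}

```text
time: 20.97
tool_pos: [489.3, -207.2, 283.5]
tool_rot: [-1.979, -2.439, 0.0]
force: [0.0, 0.9, -0.3]
grip_width: 0.441
grip_force: 60.0
```

>>> {"fn": "arm_command", "kwargs": {"jaw": [0, 0, 0, 0, 0, 0, 0, 0, 0, 0, 0, 0, 0, 0, 0], "delta_pos": [[0, 0, 2], [0, 0, 15], [0, 0, 40], [0, 0, 70], [0, 0, 100], [0, 0, 125], [0, 0, 142], [0, 0, 150], [0, 0, 156], [0, 0, 160], [0, 0, 162], [0, 0, 163], [0, 0, 164], [0, 0, 165], [0, 0, 165]], "turn": [0, 0, 0, 0, 0, 0, 0, 0, 0, 0, 0, 0, 0, 0, 0]}}

```text
time: 22.22
tool_pos: [489.4, -205.3, 119.3]
tool_rot: [1.976, 2.441, 0.0]
force: [0.7, 0.6, -1.0]
grip_width: 0.444
grip_force: 59.9
```

>>> {"fn": "arm_command", "kwargs": {"jaw": [0, 0, 0, 0, 0], "delta_pos": [[0, 0, 1], [0, 0, 2], [0, 0, 3], [0, 0, 3.5], [0, 0, 3.5]], "turn": [0, 0, 0, 0, 0]}}

```text
time: 22.63
tool_pos: [489.5, -205.5, 116.6]
tool_rot: [1.976, 2.442, -0.001]
force: [-3.3, 2.2, 8.7]
grip_width: 0.44
grip_force: 61.6
```

>>> {"fn": "arm_command", "kwargs": {"jaw": [0.8, 0.8, 0.8, 0.8, 0.8, 0.8, 0.8, 0.8, 0.8, 0.8, 0.8, 0.8, 0.8, 0.8], "delta_pos": [[0, 0, -0.5], [0, 0, -1], [0, 0, -1], [0, 0, -1], [0, 0, -1], [0, 0, -1], [0, 0, -5], [0, 0, -20], [0, 0, -50], [0, 0, -90], [0, 0, -130], [0, 0, -165], [0, 0, -180], [0, 0, -180]], "turn": [0, 0, 0, 0, 0, 0, 0, 0, 0, 0, 0, 0, 0, 0]}}

```text
time: 23.8
tool_pos: [491.0, -206.4, 301.2]
tool_rot: [1.97, 2.434, 0.001]
force: [0.3, -0.3, 0.9]
grip_width: 0.799
grip_force: 0.0
```

>>> {"fn": "arm_command", "kwargs": {"jaw": [0.9, 0.9, 0.9, 0.9, 0.9, 0.9, 0.9, 0.9, 0.9, 0.9, 0.9, 0.9, 0.9, 0.9, 0.9, 0.9, 0.9, 0.9], "delta_pos": [[588, 60, 0], [588, 60, 0], [588, 60, 0], [588, 60, 0], [588, 60, 0], [588, 60, 0], [588, 60, 0], [588, 60, 0], [588, 60, 0], [588, 60, 0], [588, 60, 0], [588, 60, 0], [588, 60, 0], [588, 60, 0], [588, 60, 0], [588, 60, 0], [588, 60, 0], [588, 60, 0]], "turn": [0, 0, 0, 0, 0, 0, 0, 0, 0, 0, 0, 0, 0, 0, 0, 0, 0, 0]}}

```text
time: 25.3
tool_pos: [425.4, 381.1, 294.7]
tool_rot: [1.978, 2.441, -0.002]
force: [-0.8, -0.4, -0.5]
grip_width: 0.901
grip_force: 0.0
```

>>> {"fn": "arm_command", "kwargs": {"jaw": [0.9, 0.9, 0.9, 0.9, 0.9, 0.9, 0.9, 0.9, 0.9, 0.9, 0, 0, 0, 0, 0, 0, 0, 0, 0, 0], "delta_pos": [[1, 1, 15], [1, 1, 45], [1, 1, 80], [1, 1, 115], [1, 1, 145], [1, 1, 170], [1, 1, 185], [1, 1, 192], [1, 1, 192], [1, 1, 192], [1, 1, 192], [1, 1, 192], [1, 1, 192], [1, 1, 192], [1, 1, 192], [1, 1, 192], [1, 1, 192], [1, 1, 192], [1, 1, 192], [1, 1, 192]], "turn": [0, 0, 0, 0, 0, 0, 0, 0, 0, 0, 0, 0, 0, 0, 0, 0, 0, 0, 0, 0]}}

```text
time: 26.97
tool_pos: [427.5, 384.3, 105.8]
tool_rot: [1.975, 2.441, 0.005]
force: [-0.1, -1.6, 6.0]
grip_width: 0.591
grip_force: 62.2
```

>>> {"fn": "arm_command", "kwargs": {"jaw": [0, 0, 0, 0, 0, 0, 0, 0], "delta_pos": [[0, 0, -10], [0, 0, -35], [0, 0, -70], [0, 0, -105], [0, 0, -140], [0, 0, -165], [0, 0, -180], [0, 0, -180]], "turn": [0, 0, 0, 0, 0, 0, 0, 0]}}

```text
time: 27.63
tool_pos: [427.5, 384.6, 288.8]
tool_rot: [1.974, 2.44, 0.013]
force: [0.3, 1.0, -2.0]
grip_width: 0.591
grip_force: 63.8
```

>>> {"fn": "arm_command", "kwargs": {"jaw": [0, 0, 0, 0, 0, 0, 0, 0, 0, 0, 0, 0, 0, 0, 0, 0, 0, 0, 0, 0], "delta_pos": [[-12, -1, 0], [-40, -4, 0], [-79, -7, 0], [-119, -11, 0], [-159, -14, 0], [-199, -18, 0], [-239, -21, 0], [-279, -25, 0], [-319, -28, 0], [-359, -32, 0], [-399, -35, 0], [-439, -39, 0], [-479, -42, 0], [-519, -46, 0], [-559, -50, 0], [-599, -53, 0], [-635, -56, 0], [-661, -59, 0], [-676, -60, 0], [-676, -60, 0]], "turn": [0, 0, 0, 0, 0, 0, 0, 0, 0, 0, 0, 0, 0, 0, 0, 0, 0, 0, 0, 0]}}

```text
time: 29.3
tool_pos: [506.6, -293.0, 280.7]
tool_rot: [-1.979, -2.436, 0.002]
force: [-0.9, 0.3, -3.3]
grip_width: 0.587
grip_force: 63.7
```

>>> {"fn": "arm_command", "kwargs": {"jaw": [0, 0], "delta_pos": [[0, 0, 1], [0, 0, 1]], "turn": [0, 0]}}

```text
time: 29.47
tool_pos: [507.3, -288.9, 280.5]
tool_rot: [-1.974, -2.439, -0.001]
force: [0.6, 0.1, -2.8]
grip_width: 0.593
grip_force: 63.7
```

>>> {"fn": "arm_command", "kwargs": {"jaw": [0, 0, 0, 0, 0, 0, 0, 0, 0, 0, 0, 0, 0, 0], "delta_pos": [[-2, 0, 10], [-2, 0, 30], [-2, 0, 60], [-2, 0, 90], [-2, 0, 115], [-2, 0, 132], [-2, 0, 143], [-2, 0, 149], [-2, 0, 154], [-2, 0, 157], [-2, 0, 159], [-2, 0, 160], [-2, 0, 160], [-2, 0, 160]], "turn": [0, 0, 0, 0, 0, 0, 0, 0, 0, 0, 0, 0, 0, 0]}}

```text
time: 30.63
tool_pos: [509.0, -292.2, 123.0]
tool_rot: [1.976, 2.441, -0.0]
force: [-0.1, 0.3, -3.2]
grip_width: 0.589
grip_force: 63.7
```

>>> {"fn": "arm_command", "kwargs": {"jaw": [0, 0, 0, 0, 0, 0, 0, 0], "delta_pos": [[0, 0, 1], [0, 0, 2], [0, 0, 3], [0, 0, 4], [0, 0, 5], [0, 0, 6], [0, 0, 6], [0, 0, 6]], "turn": [0, 0, 0, 0, 0, 0, 0, 0]}}

```text
time: 31.3
tool_pos: [508.8, -292.1, 117.9]
tool_rot: [-1.976, -2.442, 0.0]
force: [-4.3, 3.7, 7.4]
grip_width: 0.587
grip_force: 64.8
```

Contact at the expected height, so I'll release, rise and check.

>>> {"fn": "arm_command", "kwargs": {"jaw": [0.9, 0.9, 0.9, 0.9, 0.9, 0.9, 0.9, 0.9, 0.9, 0.9, 0.9, 0.9, 0.9, 0.9, 0.9, 0.9, 0.9, 0.9], "delta_pos": [[0, 0, -0.5], [0, 0, -1], [0, 0, -1], [0, 0, -1], [0, 0, -1], [0, 0, -1], [0, 0, -5], [0, 0, -20], [0, 0, -50], [0, 0, -90], [0, 0, -130], [0, 0, -165], [0, 0, -200], [40, 0, -240], [80, 0, -270], [110, 0, -280], [120, 0, -280], [120, 0, -280]], "turn": [0, 0, 0, 0, 0, 0, 0, 0, 0, 0, 0, 0, 0, 0, 0, 0, 0, 0]}}

```text
time: 32.8
tool_pos: [483.8, -171.5, 400.0]
tool_rot: [1.969, 2.442, 0.003]
force: [0.2, -0.6, -1.5]
grip_width: 0.906
grip_force: 0.0
```

Run:
```python
from h import *
P=wpose(); print(P[0],get_state()['time']); np.savez('p6.npz',*P); snap('wrist','w6'); snap('side','s6')
for n,x,y,z in(('white',450.8,-31.2,152),('green',469.6,-118.2,120),('shaker',488.4,-205.2,100),('gold',507.2,-292.2,90),('small',525.9,-379.2,82)):print(n,wproj(P,[x,y,z]).round())
```

```text
[ 483.82393782 -171.53335025  399.9950342 ] 32.8
white [321.  39.]
green [321. 123.]
shaker [321. 195.]
gold [321. 255.]
small [321. 303.]
```

View pics/w6.png

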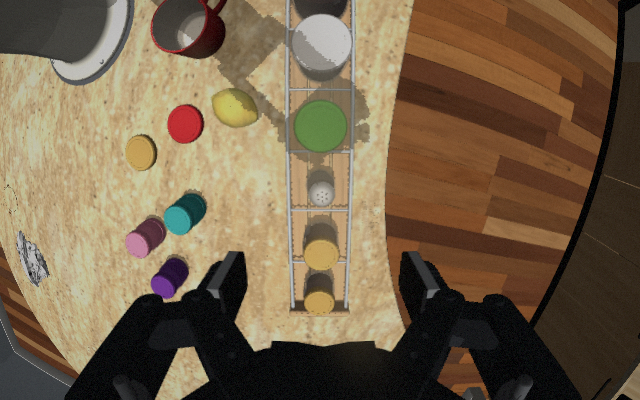

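View pics/s6.png

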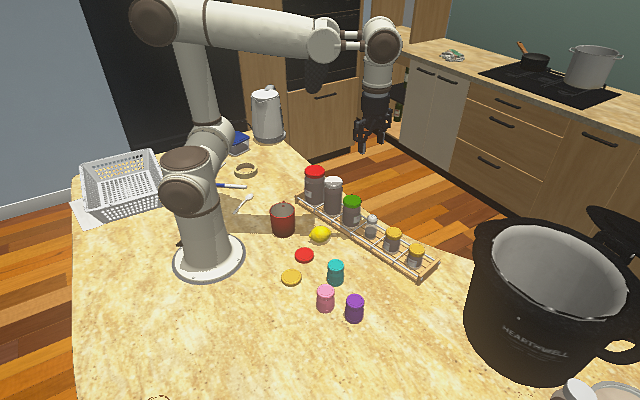

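All lids lie within about 4 px of their predicted bay centres: white (322,41), green (321,126), shaker (321,194), gold (321,254) and small (319,302). Everything is upright, and the lemon and tape haven't moved.

```bash
python3 -c "
from workcell import *
print(job_done())"
```

```text
the job is handed in; nothing more can be done
None
```

All four containers are in their bays, giving the row red, white, green, shaker, gold, smallest; the last pictures showed them upright and centred with the gripper clear, and I handed the job in at about 33 s; the hand-in gave no verdict.

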